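# Prop the drying cabinet's door on its stay

### The arm

A 6-joint arm with a two-finger parallel gripper is mounted at the origin on a cart in front of the work surface, level with it; the furniture and walls round the work are solid. World frame = base frame: x ahead of the robot, y to its left, z up, the work surface at z = 0. Lengths are in mm, angles in degrees, forces in N, time in s.
With the tool pointing down it reaches from about 275 to 825 mm from the base axis. Payload 5.2 kg.
Tool frame: the origin (TCP) lies midway between the tips of the shut fingers; the grasp point (between the pads) lies 19 mm behind it; z points along the fingers, y is the line along which they close (so a half turn about z gives the same grasp; the last joint's range is limited). The gripper opens to 93 mm and grips with 3 to 60 N. Pads are 15 mm wide; open, the fingers measure 128 mm over their backs; the gripper's body (75 mm by 188 mm) begins 65 mm behind the grasp point.
Start: joints at [-83.812, 14.817, 87.949, -0, 77.235, -11.62], TCP at [168.222, -523.647, 218.653] pointing down, gripper open.
Joint ranges: [-179.93, 179.93], [-52.35, 119.4], [10.71, 147.94], [-69.91, 249.91], [12.55, 155.21], [-178.61, 178.61]. Speed limits (degrees/s): [147.25, 147.25, 180, 180, 180, 180].

### API

Orientations are given as a 3x3 rotation matrix whose columns are the frame's x, y, z axes.
In Python, from workcell import read_state, camera, close_job gives the robot as it stands.
- The arm moves only by the shell command python3 -m handwheel 'ROWS' [OPENING]. ROWS is JSON, a list of rows, each an object of numbers: "tx", "ty", "tz": the shift along the tool's x, y, z in units of 60 mm (1.0 is 60 mm); "roll": the turn about the tool's z in units of 8 degrees (1.0 is 8 degrees). A call has 1 to 20 rows; each row is the pose to reach, as a shift and turn from the pose commanded when the call began, along the tool's axes at that moment; what a row does not reach only later rows make up. A row lasts 1/8 s, in which the tool goes at most 62.5 mm and 10.7 degrees, less where a joint would pass 70% of its speed; a pose out of reach is approached as far as the arm can. A call with a gripper value outside its range is refused whole. OPENING is the finger opening in mm, from 0 to 93, set as the call begins (- or left out, the last holds). The fingers move at their own pace and stop on an object; the grip force is fixed at half the most. Time passes only in rows, so rows that repeat a pose let the fingers close. It gives the time, the measured TCP pose, the force, the opening and the grip force at its end, in the units of the state.
- read_state(): the state, without advancing time (a new reading comes with each control period).
- camera(name): name is "side" or "top" or "wrist"; returns a dict with "color" (480x640x3 uint8, blue, green, red), "fx", "fy", "cx", "cy" (pixels), "R" (3x3) and "t" (3): a world point X has camera coordinates R X + t. Camera axes: x right, y down, z forward; pixel columns grow to the right and rows downward; lengths in mm; the calibration is good to about 2 mm. A picture is of the moment at which its call begins. There is no depth.
- close_job(): hands the job in; it is judged then, once.
The state is a dict: "t": time; "joint_positions": joint angles; "joint_vel": joint speeds; "joint_torque": joint torques, N m; "ee_pos": TCP position; "tool_rot": TCP orientation; "wrist_force": force on the tool from outside, world axes, zero at the start; "torque": the same for the moment, N m; "finger_gap": finger opening in mm; "gripper_force": force on a finger pad.
Only numpy, scipy, OpenCV 4.12 (cv2) and the standard library are available. Lean on these libraries where they do the work, as an engineer would, in place of code of your own. Each camera call takes 0.05 s, during which the arm holds its last target. There are 200 camera calls.

### The job

Set the small drying cabinet to its marked vent width: take the door stay by its black knob, lift it, draw the door open with it, and drop the hole between the two red lines over the brass peg on the roof, so that the bar lies fully home and flat; then let go. Feel for the peg gently - never force the bar down on it or drag it hard against it - and leave the stopper on the roof and everything else where it stands.

Things in the scene. Friction and masses are not known exactly. Their poses are not given: they have to be found in the camera images.
- cabinet: Blue-framed clear drying cabinet, 170 deep, 220 wide, roof at height 170, fixed to the worktop. Origin: on the worktop under the middle of its front face; x points into the cabinet (away from the robot), y to its left, z up. A rail along the roof's front edge rises 8 (x 0 to 16).
- peg_carrier: Aluminium block 50 x 30 x 6 on the roof, origin mid underside at (42, 0, 170) in the cabinet's frame, same axes. A brass peg, 8 diameter (top 1.4: 6), on a collar 16 wide is clamped in its slot along x, up to 8 to either side of the origin (y = 0); where is NOT measured and differs each time. It does not move. Heights over the origin: collar top = seated bar's underside 8, peg top 17.
- door (a joint): Door angle (rad), 0 closed, opens towards the robot to 1.5. Vertical hinge axis at (-8, 100) in the cabinet's frame; at angle t the door (200 wide) runs from there along (-sin t, -cos t). The hinge is stiff (friction 0.15 N m) and stays where it is left. With the marked hole on the peg it reads about 0.5 to 0.7.
- stay_pivot (a point): Where the stay's swivel sits on top of the door, 120 from the door's hinge axis along the door, height 181. The bar swivels here about a vertical axis and lifts about a horizontal axis through this point.
- stay_lift (a joint): Lift angle of the bar (rad): 0 level, its lower stop and the seated height; grows as the knob end is raised, up to 1.0. The bar (about 0.12 kg) drops by its own weight. It reads about 0.08 when the bar's underside lies on the peg's top near the marked hole.
- stay_bar: Steel bar 22 wide, 6 thick, 218 long. Origin: at stay_pivot, mid thickness; x along the bar to the knob, z up. Four holes of 11 diameter at 66, 92, 118, 144 along x; two red lines flank the one at 118. Level, its underside is 8 above the roof, so at the hole it must rise 9 to pass over the peg. It starts level, swung to the cabinet's left of the peg.
- red_hole (a point): Centre of the marked hole at the bar's underside: (118, 0, -3) in stay_bar.
- stay_knob (a point): Centre of the black grip knob, upright cylinder 18 diameter, 28 tall, standing on the bar from 7 to 35 above the bar's mid plane, at (200, 0, 21) in stay_bar.
- stopper: Bystander: red rubber stopper, 36 diameter, 30 tall, on the roof's front right corner; origin under its middle.
- small_bottle: Bystander: small plastic bottle with blue screw cap, 60 diameter, 144 tall; origin under its middle.
- bulb: Bystander: red rubber pipette bulb lying down, 54 x 89 x 55; origin under its middle.
- dropper: Bystander: amber dropper bottle, 42 diameter, 110 tall; origin under its middle.
- bottle: Bystander: white plastic bottle with screw cap, 68 diameter, 164 tall; origin under its middle.
- dish: Bystander: covered glass petri dish on the worktop, 66 diameter, 17 tall; origin under its middle.
- timer: Bystander: white lab timer, 48 x 64 x 59; origin under its middle.

How it is judged (in metres and radians):
On the way, in this order (a step that is already met when the one before it is completed fails the run):
1. the bar is raised by the hand high enough to pass over the peg (value of joint stay_lift above 0.085 rad and contact force between the fingers and stay_bar above 0.3 N), for 0.1 s.
2. the marked hole is over the peg and the bar is fully down (value of joint stay_lift below 0.025 rad and horizontal distance between red_hole and peg_carrier below 0.0115 m), for 0.3 s.
At the end, for the whole second after the job is handed in: The marked hole lies over the peg (within 11.5 mm of the middle of the peg carrier, which covers the whole slot) and the bar is fully down (lift angle under 0.025 rad); bar and door are at rest (all of step 2 and velocity of joint door between -0.03 and 0.03 rad/s and linear speed of stay_bar below 0.02 m/s); the robot touches nothing.
It fails at once if the bar is pressed or dragged against the peg or its carrier with more than 20 N (contact force between stay_bar and peg_carrier above 20 N).
It fails at once if a bystander is moved by more than 20 mm (distance of any of stopper, small_bottle, bulb, dropper, bottle, dish, timer from where it was at the start of the episode above 0.02 m).
It also fails if it takes over 64 s, if anything falls off the work surface, if the arm or the gripper's body presses on something with over 40 N, if the wrist force passes 120 N, or if a joint passes its speed limit or range.

## Working session

There is one attempt and no reset: what is moved stays moved. The work goes in short steps, Python scripts to look and compute and a shell command to move; the robot and the scene stay as the last step left them, time stands still between calls to the robot, and variables do not carry over. Pictures are saved under pics/ and viewed, at most 10 in all, crops included, and the job is handed in when it is done.

```bash
mkdir -p pics
python3 - <<'E'
from workcell import *
import cv2,json,numpy as np
s=read_state();print(s['t'],s['ee_pos'],s['tool_rot'])
for n in("top","side"):
    c=camera(n);cv2.imwrite(f"pics/{n}0.png",c["color"]);print(n,[c[k] for k in("fx","fy","cx","cy")],np.round(c["R"],4).tolist(),c["t"])
E
```

```text
0.0 [ 168.13942992 -523.07225986  217.82269527] [[ 9.52083822e-01  3.05837107e-01 -2.43702048e-04]
 [ 3.05837029e-01 -9.52082121e-01  1.82959820e-03]
 [ 3.27534657e-04 -1.81646395e-03 -9.99998297e-01]]
top [584.4712712037046, 584.4712712037046, 323.8893532434318, 241.16822742010083] [[-0.035, -0.9994, -0.0016], [-0.9742, 0.0345, -0.2228], [0.2228, -0.0062, -0.9749]] [-212.16977029  584.19229844 1458.49207894]
side [496.84011353002956, 496.84011353002956, 326.0644145046285, 237.8283651107043] [[0.9371, -0.3484, -0.0201], [-0.244, -0.6127, -0.7517], [0.2496, 0.7093, -0.6592]] [-579.94427355  104.33586593 1216.50116848]
```

View pics/top0.png

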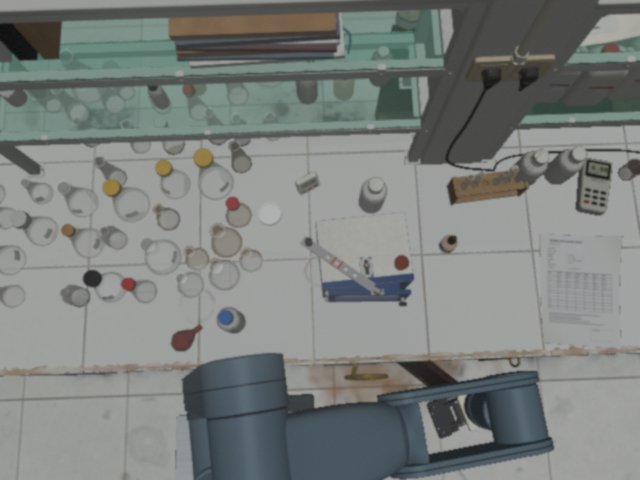

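View pics/side0.png

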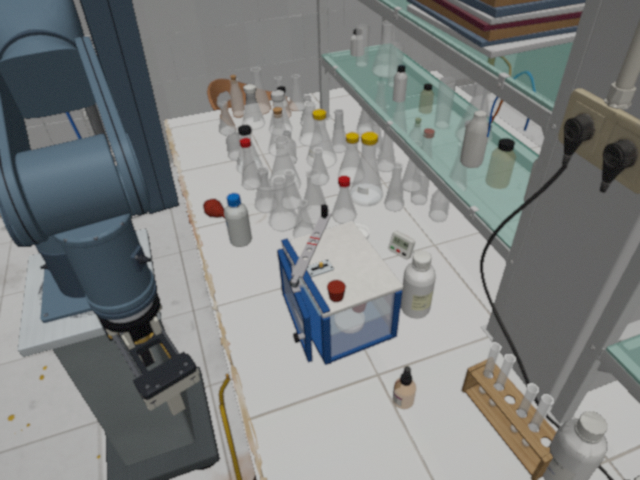

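The top view shows the cabinet's roof at columns 318-412 and rows 212-300. The pivot is near (380,292), the knob near (308,242), the peg carrier near (366,265) and the stopper at (402,263). The side view confirms this layout.

Run:
```python
import cv2
a=cv2.imread("pics/top0.png")[200:315,290:430];b=cv2.imread("pics/side0.png")[195:365,265:415]
cv2.imwrite("pics/a.png",cv2.resize(a,None,fx=5,fy=5,interpolation=cv2.INTER_CUBIC))
cv2.imwrite("pics/b.png",cv2.resize(b,None,fx=3.5,fy=3.5,interpolation=cv2.INTER_CUBIC))
```

```text
(no output)
```

View pics/a.png

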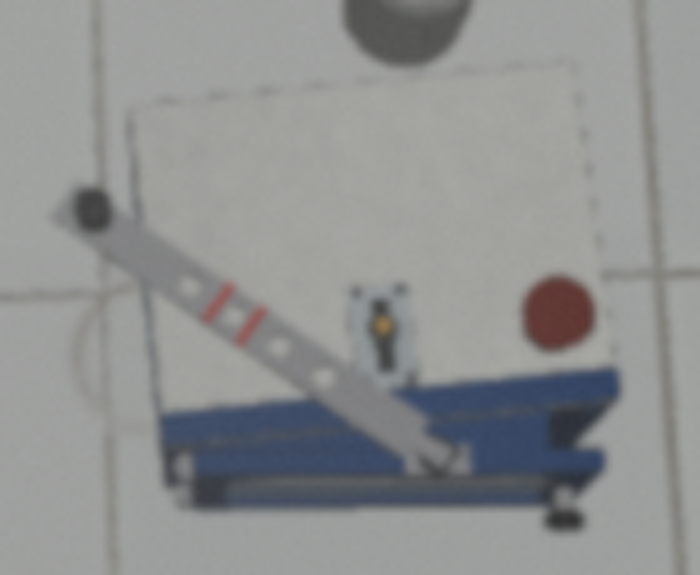

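View pics/b.png

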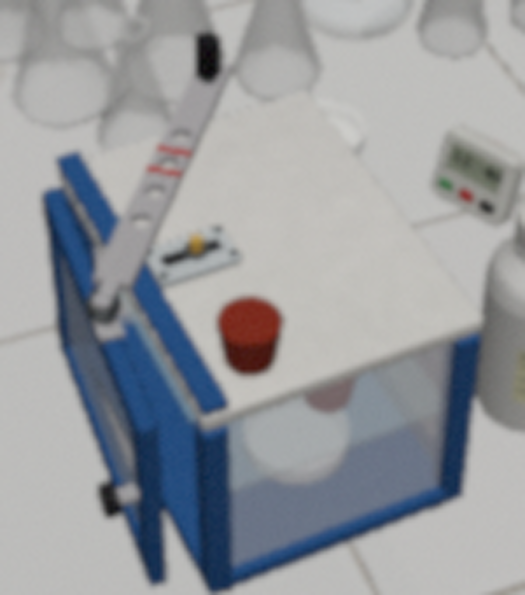

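The crops show these positions:

- **Top (crop pixels):** peg top (384,325), knob (93,210), red hole (236,315), pivot (437,455).
- **Side (crop pixels):** peg (196,240), knob (208,57), red hole (167,160).

Next I fit one scene model to both views.

```bash
cat > h.py <<'E'
import numpy as np
from scipy.optimize import least_squares
K={"top":(584.4713,323.889,241.168,[[-0.035,-0.9994,-0.0016],[-0.9742,0.0345,-0.2228],[0.2228,-0.0062,-0.9749]],[-212.17,584.192,1458.492]),
"side":(496.8401,326.064,237.828,[[0.9371,-0.3484,-0.0201],[-0.244,-0.6127,-0.7517],[0.2496,0.7093,-0.6592]],[-579.944,104.336,1216.501])}
def proj(n,X):
    f,cx,cy,R,t=K[n];p=np.array(R)@X+t
    return np.array([cx+f*p[0]/p[2],cy+f*p[1]/p[2]])
def model(q):
    "q: X,Y,yaw,door,az(bar azimuth in cabinet frame),peg dx -> world points"
    X,Y,w,d,a,g=q;c,s=np.cos(w),np.sin(w)
    W=lambda x,y,z:np.array([X+c*x-s*y,Y+s*x+c*y,z])
    P=np.array([-8-120*np.sin(d),100-120*np.cos(d)]);u=np.array([np.cos(a),np.sin(a)])
    B=lambda r,z:W(*(P+r*u),z)
    return dict(bl=W(170,110,170),br=W(170,-110,170),rbl=W(16,110,178),rbr=W(16,-110,178),rfl=W(0,110,178),rfr=W(0,-110,178),
     peg=W(42+g,0,187),carr=W(42,0,176),piv=B(0,183),hole=B(118,184),knob=B(200,202),knobt=B(200,216))
E
python3 - <<'E'
from h import *
T=lambda x,y:(290+x/5,200+y/5)
S=lambda x,y:(265+x/3.5,195+y/3.5)
o=[("top","bl",T(130,105)),("top","br",T(575,63)),("top","rbl",T(163,415)),("top","rbr",T(618,370)),("top","rfr",T(618,400)),("top","peg",T(384,325)),("top","knobt",T(93,207)),("top","hole",T(236,315)),
("side","peg",S(196,238)),("side","knob",S(208,57)),("side","hole",S(167,160)),("side","br",S(478,325)),("side","rbr",S(226,402)),("side","rfr",S(207,408)),("side","rbl",S(80,155))]
f=lambda q:np.concatenate([proj(n,model(q)[k])-p for n,k,p in o])
r=least_squares(f,[500,0,0,.1,.7,0],loss="soft_l1",x_scale=[100,100,.1,.1,.1,10]);q=r.x
print(np.round(q,3))
for (n,k,p),e in zip(o,f(q).reshape(-1,2)):print(n,k,np.round(e,1))
m=model(q)
for k in("peg","carr","piv","hole","knob"):print(k,m[k].round(1))
E
```

```text
[ 4.41136e+02 -3.35515e+02  6.40000e-02  8.90000e-02  8.57000e-01
  4.73600e+00]
top bl [0.2 0. ]
top br [ 0.5 -0.2]
top rbl [-0.2 -0.4]
top rbr [ 0.7 -0.5]
top rfr [1.6 0.1]
top peg [ 0.4 -0.3]
top knobt [ 0.5 -0.8]
top hole [ 0.3 -0.1]
side peg [-0.4 -0.6]
side knob [-0.6 -1. ]
side hole [-0.3 -0.1]
side br [ 1.3 -2. ]
side rbr [-0.1 -0.5]
side rfr [-2.7  0.6]
side rbl [-1.2 -2.2]
peg [ 487.8 -332.5  187. ]
carr [ 483.  -332.8  176. ]
piv [ 423.7 -356.2  183. ]
hole [ 495.1 -262.2  184. ]
knob [ 544.7 -196.9  202. ]
```

```bash
cat >> h.py <<'E'
from workcell import read_state
def rows(targets):
    "targets: list of (x,y,z,azimuth of tool x in deg, world) -> rows from measured pose"
    s=read_state();R=np.array(s["tool_rot"]);p=np.array(s["ee_pos"]);a0=np.degrees(np.arctan2(R[1,0],R[0,0]))
    for x,y,z,a in targets:
        d=R.T@(np.array([x,y,z])-p)/60
        print("tx %.3f ty %.3f tz %.3f roll %.3f"%(*d,-((a-a0+180)%360-180)/8))
E
python3 - <<'E'
from h import *
rows([(544.7,-196.9,275,52.8)])
E
```

```text
tx 7.638 ty -3.259 tz -0.944 roll -4.374
```

```bash
python3 -m handwheel '[{"tz":-0.94},{"tz":-0.94},{"tx":1.5,"ty":-0.65,"tz":-0.94,"roll":-0.9},{"tx":2.3,"ty":-1,"tz":-0.94,"roll":-1.4},{"tx":3.1,"ty":-1.3,"tz":-0.94,"roll":-1.9},{"tx":3.9,"ty":-1.65,"tz":-0.94,"roll":-2.4},{"tx":4.7,"ty":-2,"tz":-0.94,"roll":-2.9},{"tx":5.5,"ty":-2.35,"tz":-0.94,"roll":-3.4},{"tx":6.3,"ty":-2.7,"tz":-0.94,"roll":-3.9},{"tx":7,"ty":-3,"tz":-0.94,"roll":-4.37},{"tx":7.64,"ty":-3.26,"tz":-0.94,"roll":-4.37},{"tx":7.64,"ty":-3.26,"tz":-0.94,"roll":-4.37},{"tx":7.64,"ty":-3.26,"tz":-0.94,"roll":-4.37},{"tx":7.64,"ty":-3.26,"tz":-0.94,"roll":-4.37}]' 50
python3 - <<'E'
from h import *
from workcell import camera
import cv2
c=camera("wrist");cv2.imwrite("pics/w1.png",c["color"])
f=lambda X:(lambda p:np.round([c["cx"]+c["fx"]*p[0]/p[2],c["cy"]+c["fy"]*p[1]/p[2]],1))(np.array(c["R"])@np.array(X)+c["t"])
print("knob top pred",f([544.7,-196.9,216]),"tcp",f(read_state()["ee_pos"]),"+10x",f([554.7,-196.9,216]),"+10y",f([544.7,-186.9,216]),"peg",f([487.8,-332.5,187]),"hole",f([495.1,-262.2,184]))
E
```

```text
knob top pred [ -786.4 -2120.4] tcp [314.1 288. ] +10x [ -808.4 -2259. ] +10y [ -852.6 -2163.5] peg [  46.2 -828.5] hole [-176.3 -959.1]invalid input at $[0]: expected keys tx, ty, tz, roll
```

View pics/w1.png

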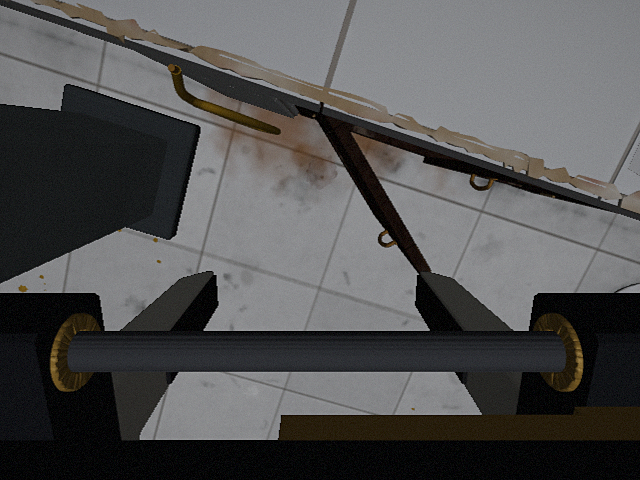

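The call was refused because every row needs all four keys, so the arm has not moved and the wrist picture shows only the floor and the worktop edge. I'll resend it with full rows.

```bash
python3 -m handwheel '[{"tx":0,"ty":0,"tz":-0.94,"roll":0},{"tx":0.7,"ty":-0.3,"tz":-0.94,"roll":-0.4},{"tx":1.5,"ty":-0.65,"tz":-0.94,"roll":-0.9},{"tx":2.3,"ty":-1,"tz":-0.94,"roll":-1.4},{"tx":3.1,"ty":-1.3,"tz":-0.94,"roll":-1.9},{"tx":3.9,"ty":-1.65,"tz":-0.94,"roll":-2.4},{"tx":4.7,"ty":-2,"tz":-0.94,"roll":-2.9},{"tx":5.5,"ty":-2.35,"tz":-0.94,"roll":-3.4},{"tx":6.3,"ty":-2.7,"tz":-0.94,"roll":-3.9},{"tx":7,"ty":-3,"tz":-0.94,"roll":-4.37},{"tx":7.64,"ty":-3.26,"tz":-0.94,"roll":-4.37},{"tx":7.64,"ty":-3.26,"tz":-0.94,"roll":-4.37},{"tx":7.64,"ty":-3.26,"tz":-0.94,"roll":-4.37},{"tx":7.64,"ty":-3.26,"tz":-0.94,"roll":-4.37}]' 50
cat > look.py <<'E'
import sys,cv2
from h import *
from workcell import camera
c=camera("wrist");cv2.imwrite(sys.argv[1],c["color"])
f=lambda X:(lambda p:np.round([c["cx"]+c["fx"]*p[0]/p[2],c["cy"]+c["fy"]*p[1]/p[2]],1))(np.array(c["R"])@np.array(X)+c["t"])
print("knob top pred",f([544.7,-196.9,216]),"tcp",f(read_state()["ee_pos"]),"+10x",f([554.7,-196.9,216]),"+10y",f([544.7,-186.9,216]),"peg",f([487.8,-332.5,187]),"hole",f([495.1,-262.2,184]))
E
python3 look.py pics/w2.png; python3 -c "
from h import *
rows([(544.7,-196.9,193,52.8)])"
```

```text
t: 1.9
ee_pos: [544.0, -198.1, 275.0]
tool_rot: [[0.606, 0.795, -0.0], [0.795, -0.606, -0.0], [-0.0, -0.0, -1.0]]
wrist_force: [0.5, 0.3, 0.7]
finger_gap: 50.0
gripper_force: 0.0
knob top pred [314.9 248.9] tcp [315.  286.9] +10x [327.8 239.4] +10y [305.  236.5] peg [362.1 412.2] hole [315.3 341.3]
tx 0.024 ty -0.005 tz 1.369 roll -0.016
```

View pics/w2.png

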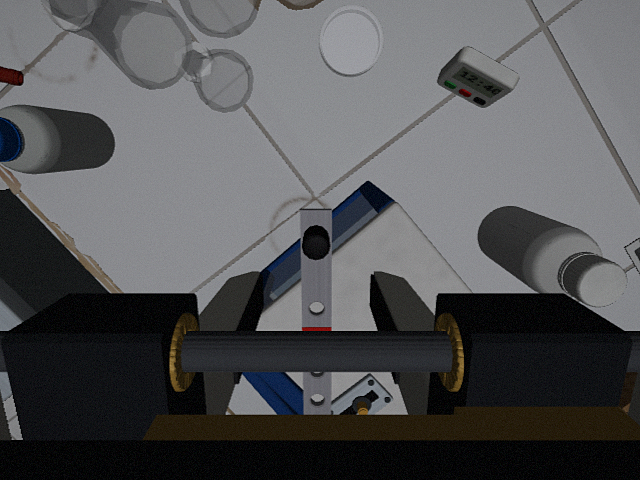

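The wrist view shows the knob centred between the fingers at about (316,243), against a prediction of (315,249). The peg is at (362,406), against (362,412). The shared offset of about 3 mm along the bar is probably calibration, so I'll take half of it, go down and grip.

```bash
python3 -m handwheel '[{"tx":0.05,"ty":0,"tz":0.4,"roll":0},{"tx":0.05,"ty":0,"tz":0.8,"roll":0},{"tx":0.05,"ty":0,"tz":1.15,"roll":0},{"tx":0.05,"ty":0,"tz":1.37,"roll":0},{"tx":0.05,"ty":0,"tz":1.37,"roll":0},{"tx":0.05,"ty":0,"tz":1.37,"roll":0}]' 50
python3 -m handwheel '[{"tx":0,"ty":0,"tz":0,"roll":0},{"tx":0,"ty":0,"tz":0,"roll":0},{"tx":0,"ty":0,"tz":0,"roll":0},{"tx":0,"ty":0,"tz":0,"roll":0},{"tx":0,"ty":0,"tz":0,"roll":0},{"tx":0,"ty":0,"tz":0,"roll":0}]' 5
```

```text
t: 2.7
ee_pos: [547.0, -195.4, 193.8]
tool_rot: [[0.605, 0.796, 0.001], [0.796, -0.605, -0.001], [0.0, 0.001, -1.0]]
wrist_force: [0.2, -0.1, -0.8]
finger_gap: 49.9
gripper_force: 0.0
t: 3.45
ee_pos: [546.7, -194.8, 192.9]
tool_rot: [[0.605, 0.796, 0.0], [0.796, -0.605, 0.0], [0.0, 0.0, -1.0]]
wrist_force: [0.8, 0.3, 0.8]
finger_gap: 17.5
gripper_force: 30.0
```

```bash
cat >> h.py <<'E'
Q0=np.array([441.136,-335.515,.064,.089,.857,4.736])
def knob(d,a,L,h=31):
    "world grasp point on knob and bar azimuth(deg)"
    X,Y,w=Q0[:3];c,s=np.cos(w),np.sin(w);r=200*np.cos(L)-h*np.sin(L)+E0
    x=-8-120*np.sin(d)+r*np.cos(a);y=100-120*np.cos(d)+r*np.sin(a)
    return np.array([X+c*x-s*y+OFF[0],Y+s*x+c*y+OFF[1],200*np.sin(L)+h*np.cos(L)-h+193]),np.degrees(a+w)
E0=0;OFF=(0,0)
k=knob(*Q0[3:5],0)[0]
E0=2.8 # TCP past the knob's middle along the bar
from scipy.optimize import brentq
def seat(px,py=0):
    "door, azimuth with red hole at cabinet point (px,py)"
    P=lambda d:np.array([-8-120*np.sin(d),100-120*np.cos(d)])
    d=brentq(lambda d:np.hypot(*(np.array([px,py])-P(d)))-118,.2,1);v=np.array([px,py])-P(d)
    return d,np.arctan2(v[1],v[0])
E
python3 - <<'E'
from h import *
d1,a1=seat(42+Q0[5]);print(d1,a1,read_state()["ee_pos"],knob(*Q0[3:5],0))
T=[]
for L in(.05,.1,.15,.2):T.append(knob(*Q0[3:5],L))
for f in np.linspace(0,1,9)[1:]:T.append(knob(Q0[3]+f*(d1-Q0[3]),Q0[4]+f*(a1-Q0[4]),.2))
rows([(*p,a) for p,a in T])
E
```

```text
0.5551392733783875 0.016774050523552835 [ 546.73762163 -194.79542719  192.89651787] (array([ 546.45597743, -194.72309443,  193.        ]), np.float64(52.76941293154882))
tx -0.032 ty -0.004 tz -0.168 roll 0.000
tx -0.070 ty -0.004 tz -0.332 roll 0.000
tx -0.116 ty -0.004 tz -0.494 roll 0.000
tx -0.171 ty -0.004 tz -0.654 roll 0.000
tx -0.254 ty 0.236 tz -0.654 roll 0.752
tx -0.367 ty 0.469 tz -0.654 roll 1.505
tx -0.508 ty 0.691 tz -0.654 roll 2.257
tx -0.676 ty 0.899 tz -0.654 roll 3.009
tx -0.871 ty 1.090 tz -0.654 roll 3.761
tx -1.090 ty 1.261 tz -0.654 roll 4.514
tx -1.331 ty 1.410 tz -0.654 roll 5.266
tx -1.592 ty 1.533 tz -0.654 roll 6.018
```

```bash
python3 -m handwheel '[{"tx":-0.03,"ty":0,"tz":-0.17,"roll":0},{"tx":-0.07,"ty":0,"tz":-0.33,"roll":0},{"tx":-0.12,"ty":0,"tz":-0.49,"roll":0},{"tx":-0.17,"ty":0,"tz":-0.65,"roll":0},{"tx":-0.17,"ty":0,"tz":-0.65,"roll":0},{"tx":-0.17,"ty":0,"tz":-0.65,"roll":0}]' 5
python3 -m handwheel '[{"tx":-0.04,"ty":0.12,"tz":0,"roll":0.38},{"tx":-0.08,"ty":0.24,"tz":0,"roll":0.75},{"tx":-0.14,"ty":0.36,"tz":0,"roll":1.13},{"tx":-0.2,"ty":0.47,"tz":0,"roll":1.5},{"tx":-0.27,"ty":0.58,"tz":0,"roll":1.88},{"tx":-0.34,"ty":0.69,"tz":0,"roll":2.26},{"tx":-0.42,"ty":0.8,"tz":0,"roll":2.63},{"tx":-0.5,"ty":0.9,"tz":0,"roll":3.0},{"tx":-0.6,"ty":1.0,"tz":0,"roll":3.39},{"tx":-0.7,"ty":1.09,"tz":0,"roll":3.76},{"tx":-0.81,"ty":1.18,"tz":0,"roll":4.14},{"tx":-0.92,"ty":1.26,"tz":0,"roll":4.51},{"tx":-1.04,"ty":1.34,"tz":0,"roll":4.89},{"tx":-1.16,"ty":1.41,"tz":0,"roll":5.27},{"tx":-1.29,"ty":1.475,"tz":0,"roll":5.64},{"tx":-1.42,"ty":1.535,"tz":0,"roll":6.02},{"tx":-1.42,"ty":1.535,"tz":0,"roll":6.02},{"tx":-1.42,"ty":1.535,"tz":0,"roll":6.02}]' 5
python3 - <<'E'
from h import *
from workcell import camera
import cv2
d,a=seat(42+Q0[5]);print(knob(d,a,.2),knob(d,a,.11))
c=camera("wrist")["color"][290:480,200:440];b=camera("side")["color"][195:365,240:390];t=camera("top")["color"][200:320,310:430]
z=lambda i,w,h:cv2.resize(i,(w,h),interpolation=cv2.INTER_CUBIC)
cv2.imwrite("pics/m1.png",np.hstack([z(c,300,240),z(b,500,566)[-240-200:-200],]) if 0 else np.vstack([np.hstack([z(b,317,360),z(t,360,360)]),z(c,677,240)[:,:677]]))
E
```

```text
t: 4.2
ee_pos: [540.6, -203.0, 231.9]
tool_rot: [[0.605, 0.796, 0.0], [0.796, -0.605, 0.0], [0.0, 0.0, -1.0]]
wrist_force: [1.7, 1.6, -1.0]
finger_gap: 17.4
gripper_force: 30.0
t: 6.45
ee_pos: [561.9, -326.3, 231.4]
tool_rot: [[0.997, 0.081, -0.001], [0.081, -0.997, 0.0], [-0.001, -0.0, -1.0]]
wrist_force: [0.8, -0.2, -2.1]
finger_gap: 17.5
gripper_force: 30.0
(array([ 562.18747615, -326.50234089,  232.11593007]), np.float64(4.628012189176055)) (array([ 567.70296031, -326.05586146,  214.7682992 ]), np.float64(4.628012189176055))
```

View pics/m1.png

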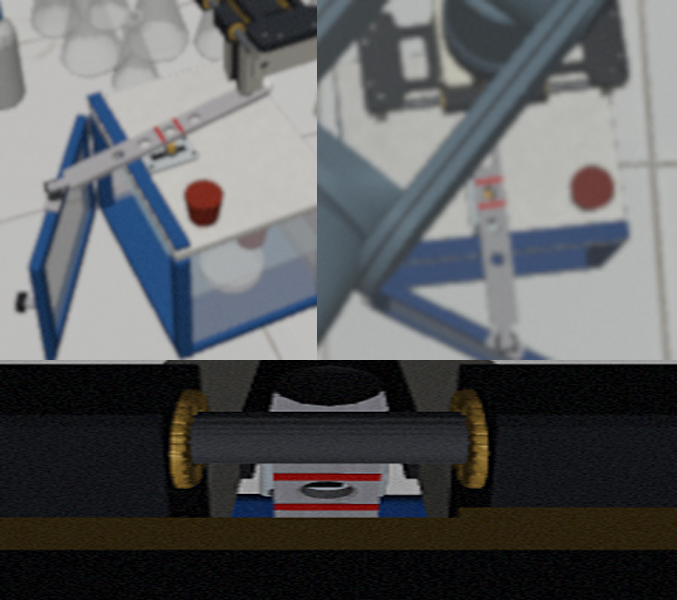

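The top view shows the brass peg inside the red-lined hole, and the side view shows the bar raised just above it. I'll lower along the arc and stop below peg-top contact (lift 0.08) to read the force.

```bash
python3 -m handwheel '[{"tx":0.03,"ty":0,"tz":0.08,"roll":0},{"tx":0.06,"ty":0,"tz":0.18,"roll":0},{"tx":0.095,"ty":0,"tz":0.29,"roll":0},{"tx":0.115,"ty":0,"tz":0.36,"roll":0},{"tx":0.12,"ty":0,"tz":0.385,"roll":0},{"tx":0.12,"ty":0,"tz":0.385,"roll":0},{"tx":0.12,"ty":0,"tz":0.385,"roll":0}]' 5
python3 -m handwheel '[{"tx":0.005,"ty":0,"tz":0.02,"roll":0},{"tx":0.01,"ty":0,"tz":0.04,"roll":0},{"tx":0.01,"ty":0,"tz":0.04,"roll":0},{"tx":0.01,"ty":0,"tz":0.04,"roll":0}]' 5
```

```text
t: 7.48
ee_pos: [569.5, -326.0, 209.0]
tool_rot: [[0.997, 0.08, 0.0], [0.08, -0.997, -0.0], [0.0, 0.0, -1.0]]
wrist_force: [-1.9, 0.2, 0.4]
finger_gap: 17.4
gripper_force: 30.0
t: 7.98
ee_pos: [570.1, -325.8, 206.3]
tool_rot: [[0.997, 0.08, 0.0], [0.08, -0.997, 0.0], [0.0, -0.0, -1.0]]
wrist_force: [-1.5, 1.0, 0.9]
finger_gap: 17.0
gripper_force: 30.0
```

Run:
```python
from h import *
d,a=seat(42+Q0[5])
for L in(.08,.07,.06,.05,.03,0):print(L,knob(d,a,L)[0].round(1))
```

```text
0.08 [ 569.2 -325.9  208.9]
0.07 [ 569.7 -325.9  206.9]
0.06 [ 570.1 -325.9  204.9]
0.05 [ 570.5 -325.8  203. ]
0.03 [ 571.3 -325.8  199. ]
0 [ 572.3 -325.7  193. ]
```

```bash
python3 -m handwheel '[{"tx":0.006,"ty":0,"tz":0.02,"roll":0},{"tx":0.01,"ty":0,"tz":0.04,"roll":0},{"tx":0.01,"ty":0,"tz":0.04,"roll":0},{"tx":0.01,"ty":0,"tz":0.04,"roll":0}]' 5
```

```text
t: 8.48
ee_pos: [570.6, -325.7, 203.8]
tool_rot: [[0.997, 0.08, -0.0], [0.08, -0.997, 0.0], [-0.0, -0.0, -1.0]]
wrist_force: [-1.1, 0.8, 1.1]
finger_gap: 17.3
gripper_force: 30.0
```

```bash
python3 -m handwheel '[{"tx":0.006,"ty":0,"tz":0.025,"roll":0},{"tx":0.012,"ty":0,"tz":0.05,"roll":0},{"tx":0.012,"ty":0,"tz":0.05,"roll":0},{"tx":0.012,"ty":0,"tz":0.05,"roll":0}]' 5
python3 - <<'E'
from h import *
from workcell import camera
import cv2
z=lambda i,w,h:cv2.resize(i,(w,h),interpolation=cv2.INTER_CUBIC)
b=camera("side")["color"][205:315,250:380];t=camera("top")["color"][240:320,340:400];
cv2.imwrite("pics/m2.png",np.hstack([z(b,520,440),z(t,280,440)]))
E
```

```text
t: 8.98
ee_pos: [571.2, -325.7, 200.7]
tool_rot: [[0.997, 0.08, -0.0], [0.08, -0.997, 0.0], [-0.0, -0.0, -1.0]]
wrist_force: [-2.9, 1.3, 0.4]
finger_gap: 17.3
gripper_force: 30.0
```

View pics/m2.png

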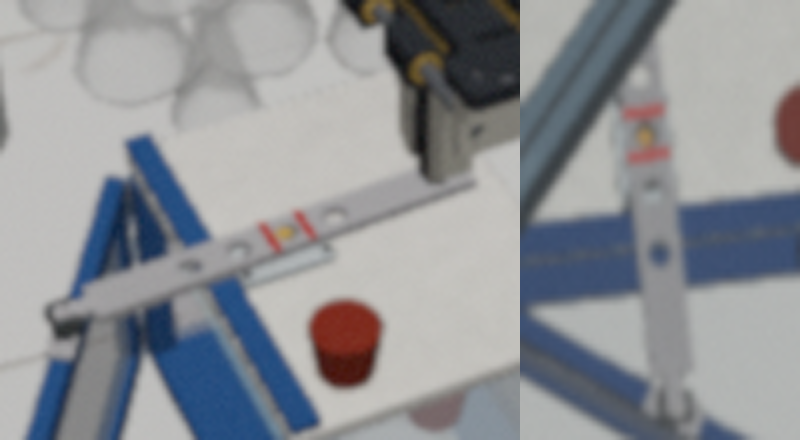

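Both views show the peg standing in the marked hole. I'll lower it the rest of the way, stop 1 mm short, then let go.

```bash
python3 -m handwheel '[{"tx":0,"ty":0,"tz":0.03,"roll":0},{"tx":0.005,"ty":0,"tz":0.06,"roll":0},{"tx":0.008,"ty":0,"tz":0.09,"roll":0},{"tx":0.008,"ty":0,"tz":0.105,"roll":0},{"tx":0.008,"ty":0,"tz":0.105,"roll":0},{"tx":0.008,"ty":0,"tz":0.105,"roll":0}]' 5
```

```text
t: 9.82
ee_pos: [572.2, -325.8, 194.6]
tool_rot: [[0.997, 0.08, 0.001], [0.08, -0.997, -0.0], [0.001, 0.0, -1.0]]
wrist_force: [0.5, 1.0, 0.4]
finger_gap: 17.6
gripper_force: 30.0
```

```bash
python3 -m handwheel '[{"tx":0,"ty":0,"tz":0,"roll":0},{"tx":0,"ty":0,"tz":0,"roll":0},{"tx":0,"ty":0,"tz":0,"roll":0},{"tx":0,"ty":0,"tz":0,"roll":0}]' 50
python3 -m handwheel '[{"tx":0,"ty":0,"tz":-0.2,"roll":0},{"tx":0,"ty":0,"tz":-0.5,"roll":0},{"tx":0,"ty":0,"tz":-0.9,"roll":0},{"tx":0,"ty":0,"tz":-1.4,"roll":0},{"tx":0,"ty":0,"tz":-1.4,"roll":0},{"tx":0,"ty":0,"tz":-1.4,"roll":0},{"tx":0,"ty":0,"tz":-1.4,"roll":0}]' 50
python3 - <<'E'
from h import *
from workcell import camera
import cv2
z=lambda i,w,h:cv2.resize(i,(w,h),interpolation=cv2.INTER_CUBIC)
b=camera("side")["color"][205:315,250:380];t=camera("top")["color"][240:320,340:400];
cv2.imwrite("pics/m3.png",np.hstack([z(b,520,440),z(t,280,440)]))
E
```

```text
t: 10.32
ee_pos: [571.9, -325.8, 194.7]
tool_rot: [[0.997, 0.08, 0.0], [0.08, -0.997, -0.0], [0.0, 0.0, -1.0]]
wrist_force: [0.5, -0.2, 0.7]
finger_gap: 49.3
gripper_force: 0.0
t: 11.2
ee_pos: [571.3, -325.4, 277.2]
tool_rot: [[0.997, 0.08, -0.002], [0.08, -0.997, 0.002], [-0.002, -0.002, -1.0]]
wrist_force: [0.6, -0.4, 0.5]
finger_gap: 50.1
gripper_force: 0.0
```

View pics/m3.png

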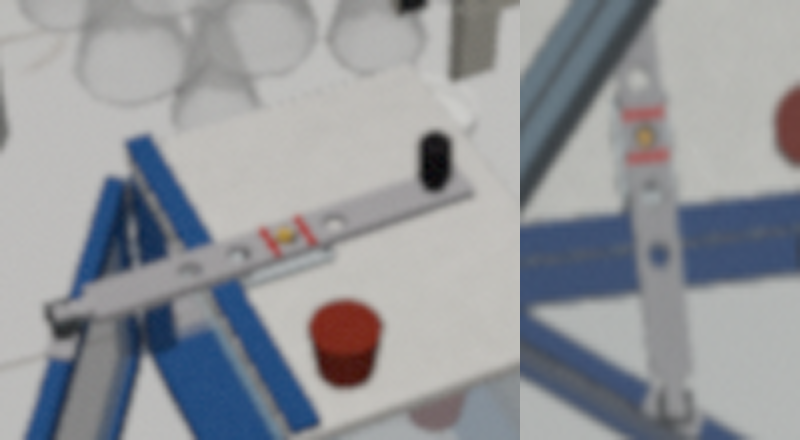

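The peg stands in the marked hole and the hand is clear. I'll check numerically that the bar is flat before handing in.

Run:
```python
from h import *
d,a=seat(42+Q0[5]);q=Q0.copy();q[3:5]=d,a
print("initial-pose residual side was (-0.6,-1.0) pred-obs")
k=model(q)["knob"]
print(proj("side",k),"lift .03:",proj("side",k+[-1,0,6]),"obs 358.5,245.4; peg",proj("side",model(q)["peg"]),"obs",250+287/4,205+236/4)
```

```text
initial-pose residual side was (-0.6,-1.0) pred-obs
[357.65830746 244.43235185] lift .03: [357.26172904 242.31962784] obs 358.5,245.4; peg [320.60628506 262.43322242] obs 321.75 264.0
```

The residual is (-0.8,-1.0) px, which matches the one from the level start pose, so the bar is level and home.

```bash
python3 -c "
from workcell import *
print(close_job())"
```

```text
the job is handed in; nothing more can be done
None
```

The marked hole is over the peg, the bar is flat to within what the camera can show, the hand is clear, and the job was handed in after about 11 s; the judge's verdict was not returned.

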